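# Find the hidden hole with a locating pin

### The job

Take the red-handled locating pin out of its wooden stand, set its tip down on the black strip of the locating jig near one end of the strip's open length, and slide it lightly along the foot of the aluminium fence until it drops into the blind hole. Push it gently home to the bottom of the hole, never pressing it on the jig with more than about 25 N, and let go so that it stands upright there; leave the tape roll, the offcut and the dowel pot alone.

Things in the scene. Friction and masses are not known exactly. Their poses are not given: they have to be found in the camera images.
- jig: Locating jig fixed to the table, 304 mm long along its y, 76 mm wide along x; origin at the underside, mid-length, below the hole line. A black strip runs along y, flat top 30 mm above the origin, from x = -28 mm to under the fence, open from y = -75 to +75 mm; beyond, wooden end caps (tops 38 mm high) cover it. The strip is locked: it does not give.
- fence_foot (a point): Foot of the aluminium fence at mid-length, where its face meets the strip's top; axes as the jig's. The fence face runs straight along y and faces -x (it is 5.5 mm on the +x side of the jig's origin); its top is 12 mm above the strip.
- hole_line (a point): Point on the strip's top at mid-length on the line along y on which the hole's centre lies, 5.5 mm from the fence. One unmarked blind hole, 12 mm wide, 18 mm deep, mouth chamfered 1.5 mm, lies on it at an unknown y from -25 to +25 mm, different each time. A pin kept against the fence passes 0.5 mm off the hole's centre and drops in.
- pin_grip (a point): Centre of the pin's red square handle, 24 x 24 mm, 34 mm high; its sides face the point's x and y, z points up the pin. Below is a round steel shank, 10 mm thick, 50 mm long, 1.5 mm chamfer at the tip. Weighs about 0.12 kg. It starts upright in its stand, 20 mm deep in a hole 12 mm wide; lift it 30 mm or more to clear.
- pin_tip (a point): Centre of the flat end of the pin's shank, 67 mm below the handle's centre; z points up along the pin.
- pin_stand: Wooden block 50 x 50 x 30 mm, fixed; origin at the centre of its underside. The pin starts in the hole in its top.
- tape_roll: Loose roll of masking tape, 101 mm wide, 25 mm high, origin at the centre of its underside. Bystander.
- offcut: Loose dark board offcut, 89 x 109 x 18 mm, origin at the centre of its underside. Bystander.
- pot: Loose blue pot of dowels, 68 mm wide, 62 mm high, origin at the centre of its underside. Bystander.
Things that resemble listed ones, but are neither listed nor needed, are in the scene too. What is meant by the part that bears pin_grip is not orange, and is the larger of those in its own colour.

How it is judged:
By the outcome, as a careful person would: the job done as asked, in the order asked, and still so for the second after the job is handed in, with the robot touching nothing.
It also fails if it takes over 72 s, if anything falls off the work surface, if the arm or the gripper's body presses on something with over 40 N, if the wrist force passes 120 N, or if a joint passes its speed limit or range.

### The arm

A 6-joint arm with a two-finger parallel gripper is mounted at the origin on a cart in front of the work surface, level with it; the furniture and walls round the work are solid. World frame = base frame: x ahead of the robot, y to its left, z up, the work surface at z = 0. Lengths are in m, angles in rad, forces in N, time in s.
With the tool pointing down it reaches from about 0.325 to 0.9 m from the base axis. Payload 6.1 kg.
Tool frame: the origin (TCP) lies midway between the tips of the shut fingers; the grasp point (between the pads) lies 19 mm behind it; z points along the fingers, y is the line along which they close (so a half turn about z gives the same grasp; the last joint's range is limited). The gripper opens to 85 mm and grips with 20 to 120 N. Pads are 22 mm wide; open, the fingers measure 114 mm over their backs; the gripper's body (76 mm by 85 mm) begins 54 mm behind the grasp point. The pads swing forward as they close: fully open they stand 13 mm farther back than shut.
Start: joints at [1.163, 0.22, 1.526, -0, 1.395, -0.126], TCP at [0.174, 0.6, 0.193] pointing down, gripper open.
Joint ranges: [-2.98, 2.98], [-0.91, 2.08], [0.09, 2.57], [-1.24, 4.39], [0.2, 2.65], [-2.68, 2.68]. Speed limits (rad/s): [2.57, 2.57, 3.01, 3.14, 3.14, 3.14].

### API

Orientations are given as [roll, pitch, yaw] about the fixed x, y, z axes, in that order (R = Rz(yaw) Ry(pitch) Rx(roll)).
In Python, from plant import movep, move_l, set_joints, gripper_to, hold, inverse_kinematics, observe, get_image, get_calibration, Unreachable, job_done gives the robot as it stands. Calls block until the motion is done:
- movep(position, orientation): joint-space move of the TCP to a pose.
- move_l(position, feed=0.15, rotation=None, max_force=None): straight line of the TCP; rotation=None keeps the orientation; feed is the mean speed in m/s. With max_force (N) it stops when the force on the tool has changed by that much, and returns True; else False.
- set_joints(angles): joint-space move.
- gripper_to(opening, f_grip=None): finger opening in m; f_grip is the grip in N (None keeps the last); returns when the fingers have stopped.
- hold(seconds).
- inverse_kinematics(position, orientation): joint angles nearest the present ones, or None.
- observe(): the state.
- get_image(name): name is "side" or "top"; returns (picture, depth): 400x640x3 uint8, red, green, blue; 400x640 float32, m along the optical axis (not along the pixel's ray), 0 where there is no reading.
- get_calibration(name): a dict with "intrinsics" (3x3 intrinsics, pixels), "dist_coeffs" ([k1, k2, p1, p2, k3] as OpenCV has them; the pictures are not rectified), "world_from_camera" (4x4, takes a point from camera to world coordinates). Camera axes: x right, y down, z forward; pixel columns grow to the right and rows downward; lengths in m; the calibration is good to about 2 mm. A picture is of the moment at which its call begins. get_calibration takes no time and is no camera call.
A pose or a line that the arm cannot do raises Unreachable and nothing moves.
- job_done(): hands the job in; it is judged then, once.
The state is a dict: "time_s": time; "q": joint angles; "joint_velocities": joint speeds; "joint_torque": joint torques, N m; "eef_pos": TCP position; "tcp_rot": TCP orientation; "ft_force": force on the tool from outside, world axes, zero at the start; "torque": the same for the moment, N m; "opening": finger opening in m; "grasp_force": force on a finger pad.
Only numpy, scipy, OpenCV 4.12 (cv2) and the standard library are available. Lean on these libraries where they do the work, as an engineer would, in place of code of your own. Each camera call takes 0.05 s, during which the arm holds its last target. There are 200 camera calls.

## Working session

There is one attempt and no reset: what is moved stays moved. The work goes in short steps, each a Python script; the robot and the scene stay as the last script left them, time stands still between calls to the robot, and variables do not carry over. Pictures are saved under pics/ and viewed, at most 10 in all, crops included, and the job is handed in when it is done.

```bash
mkdir -p pics; python3 - <<'E'
from plant import *
import cv2,numpy as np
for n in("top","side"):
    p,d=get_image(n); np.savez(f"pics/{n}0.npz",p=p,d=d); cv2.imwrite(f"pics/{n}0.png",p[:,:,::-1])
    c=get_calibration(n); print(n,c["intrinsics"],c["dist_coeffs"],c["world_from_camera"])
print(observe())
E
```

```text
top [[363.07096145   0.         315.68551081]
 [  0.         363.07096145 202.69448296]
 [  0.           0.           1.        ]] [-0.04224802  0.          0.          0.          0.        ] [[ 0.01608651 -0.99494396  0.09913496  0.45841334]
 [-0.99979731 -0.01480564  0.0136427  -0.10038829]
 [-0.01210596 -0.09933433 -0.99498047  1.15305044]
 [ 0.          0.          0.          1.        ]]
side [[407.85673798   0.         319.73639985]
 [  0.         407.85673798 195.85947095]
 [  0.           0.           1.        ]] [-0.00815476  0.          0.          0.          0.        ] [[ 0.86930108 -0.18373349  0.4588656   0.04294542]
 [-0.49383247 -0.28321395  0.82214315 -1.03747612]
 [-0.02109809 -0.94129266 -0.33693175  0.47301326]
 [ 0.          0.          0.          1.        ]]
{'time_s': 0.1, 'q': array([ 1.16286737e+00,  2.21149363e-01,  1.52747921e+00,  1.24254833e-05,
        1.39471132e+00, -1.26090893e-01]), 'joint_velocities': array([ 0.00094803,  0.00047855, -0.00276882, -0.00065535, -0.0016547 ,
        0.00111427]), 'joint_torque': array([ 1.21201087e-03, -4.98249364e+01, -3.90546191e+01, -2.13449625e-04,
        5.73341909e-03,  3.13794055e-05]), 'eef_pos': array([0.17357792, 0.59978318, 0.19191666]), 'tcp_rot': array([-3.13986082e+00, -2.31860206e-04,  2.85975221e+00]), 'ft_force': array([ 0.10634177, -0.29190566,  0.05613934]), 'torque': array([-0.0099058 ,  0.01384344,  0.02771419]), 'grasp_force': 0.0, 'opening': 0.08565512200179264}
```

View pics/top0.png

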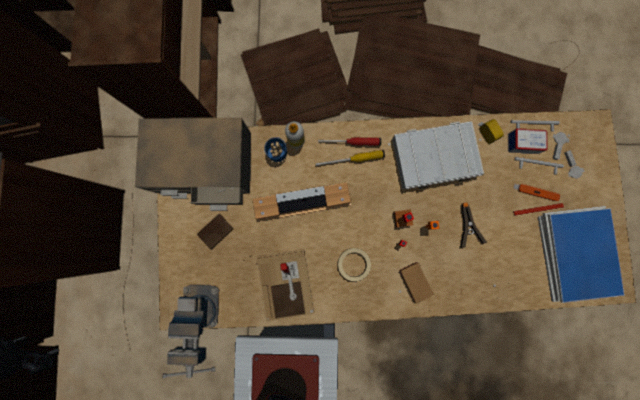

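View pics/side0.png

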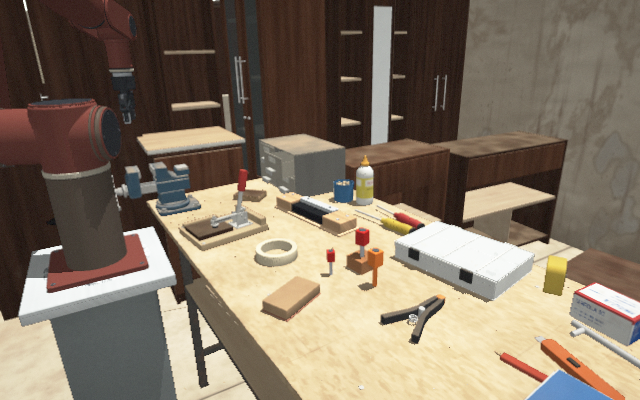

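The top view shows the pin and stand at about (403,218), the jig at (302,201) with its fence on the upper (+x) side, and decoys at (432,226) in orange and (401,244) in small red. I'll enlarge these areas.

```bash
python3 - <<'E'
import cv2,numpy as np
t=np.load("pics/top0.npz")["p"][:,:,::-1]; s=np.load("pics/side0.npz")["p"][:,:,::-1]
def c(im,x,y,w,h,k): return cv2.resize(im[y:y+h,x:x+w],None,fx=k,fy=k,interpolation=cv2.INTER_CUBIC)
cv2.imwrite("pics/c1.png",np.vstack([c(t,246,176,112,50,7),]))
a=c(t,380,195,60,56,6.5); b=c(s,320,220,70,60,6)
h=min(a.shape[0],b.shape[0]); cv2.imwrite("pics/c2.png",np.hstack([a[:h],b[:h]]))
cv2.imwrite("pics/c3.png",c(s,268,185,94,52,8))
print(a.shape,b.shape)
E
```

```text
(364, 390, 3) (360, 420, 3)
```

View pics/c1.png

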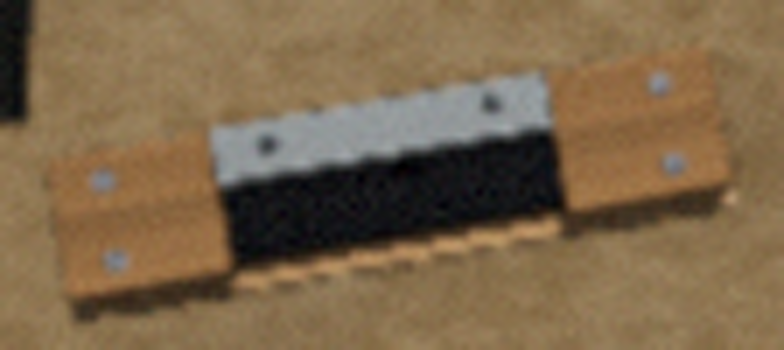

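View pics/c2.png

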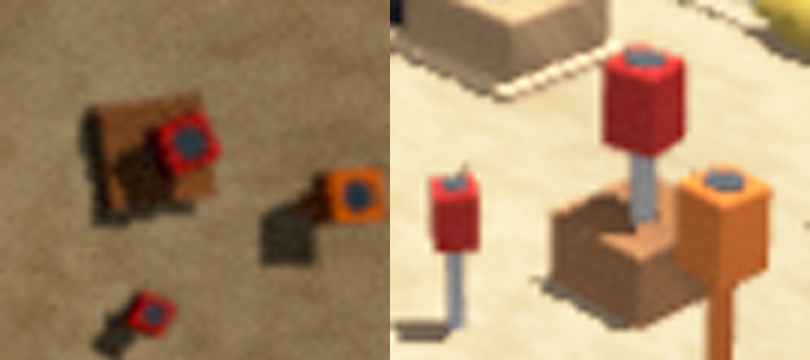

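View pics/c3.png

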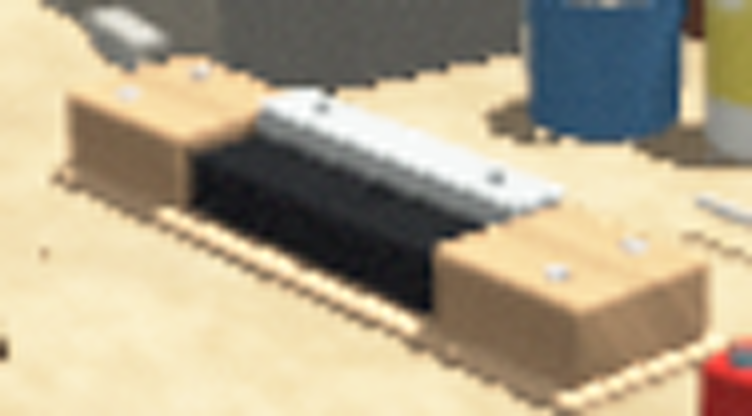

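The crops show the fence's front top edge running from (217,187) to (553,128) in c1. The cap inner edges meet around (212,132)–(230,268) and (545,70)–(567,210). In c2 the pin's dark top disc is at (190,143) in the top view and (645,58) in the side view.

```bash
cat > h.py <<'E'
from plant import *
import numpy as np,cv2
def ray(n,uv,z):
    c=get_calibration(n); K=c["intrinsics"];T=c["world_from_camera"]
    p=cv2.undistortPoints(np.array(uv,float).reshape(-1,1,2),K,c["dist_coeffs"]).reshape(-1,2)
    d=np.c_[p,np.ones(len(p))]@T[:3,:3].T; o=T[:3,3]
    return o+d*((z-o[2])/d[:,2])[:,None]
def proj(n,P):
    c=get_calibration(n); M=np.linalg.inv(c["world_from_camera"])
    return cv2.projectPoints(np.array(P,float).reshape(-1,1,3),cv2.Rodrigues(M[:3,:3])[0],M[:3,3],c["intrinsics"],c["dist_coeffs"])[0].reshape(-1,2)
def un(cr,k,x0,y0): return (np.array(cr,float)+.5)/k-.5+[x0,y0]
E
python3 - <<'E'
from h import *
np.set_printoptions(precision=4,suppress=True)
T1=lambda c:un(c,7,246,176); T2=lambda c:un(c,6.5,380,195)
S2=lambda c:un(np.array(c)-[390,0],6,320,220); S3=lambda c:un(c,8,268,185)
f=ray("top",T1([(217,187),(553,128)]),.042); print("fence top",f,np.degrees(np.arctan2(*(f[1]-f[0])[[1,0]])))
print("capedges top\n",ray("top",T1([(212,132),(230,268),(545,70),(567,210)]),.038))
print("outer corners top\n",ray("top",T1([(50,160),(70,297),(712,48),(730,185)]),.038))
print("fence side front top",ray("side",S3([(258,125),(500,217)]),.042))
print("side caps inner low front z.03?, outer corners\n",ray("side",S3([(190,150),(436,243),(68,95),(578,315),(706,265)]),.038))
print("pin",ray("top",T2([(190,143)]),.094),ray("side",S2([(645,58)]),.094))
a=ray("top",T2([(157,133),(203,113),(218,152),(172,172)]),.094);print(a)
b=ray("side",S2([(603,70),(655,95),(686,68),(636,47)]),.094);print(b)
print("stand top", ray("top",T2([(95,107),(200,95),(214,190),(113,208)]),.03))
# depth
for n,cs in(("top",T2([(190,143)])),("side",S2([(645,58)]))):
    d=np.load(f"pics/{n}0.npz")["d"]; u,v=np.round(cs[0]).astype(int); print(d[v-1:v+2,u-1:u+2])
# automated: red mask of upper face in side: print hue
E
```

```text
fence top [[ 0.5686  0.0354  0.042 ]
 [ 0.5969 -0.1121  0.042 ]] -79.13596880519037
capedges top
 [[ 0.5934  0.0388  0.038 ]
 [ 0.5332  0.0292  0.038 ]
 [ 0.6232 -0.1082  0.038 ]
 [ 0.5611 -0.1188  0.038 ]]
outer corners top
 [[ 0.5799  0.1104  0.038 ]
 [ 0.5193  0.0995  0.038 ]
 [ 0.6341 -0.1821  0.038 ]
 [ 0.5732 -0.1905  0.038 ]]
fence side front top [[ 0.5594  0.0133  0.042 ]
 [ 0.5889 -0.1171  0.042 ]]
side caps inner low front z.03?, outer corners
 [[ 0.5301  0.0127  0.038 ]
 [ 0.5626 -0.1173  0.038 ]
 [ 0.5162  0.0949  0.038 ]
 [ 0.5711 -0.1968  0.038 ]
 [ 0.6308 -0.1843  0.038 ]]
pin [[ 0.5272 -0.3584  0.094 ]] [[ 0.5293 -0.3566  0.094 ]]
[[ 0.5315 -0.3436  0.094 ]
 [ 0.5408 -0.3644  0.094 ]
 [ 0.5234 -0.371   0.094 ]
 [ 0.5141 -0.3502  0.094 ]]
[[ 0.5101 -0.3571  0.094 ]
 [ 0.5138 -0.3848  0.094 ]
 [ 0.5369 -0.3719  0.094 ]
 [ 0.5322 -0.3466  0.094 ]]
stand top [[ 0.5479 -0.3288  0.03  ]
 [ 0.5544 -0.379   0.03  ]
 [ 0.5092 -0.3853  0.03  ]
 [ 0.5    -0.3371  0.03  ]]
[[1.0569 1.0558 1.0586]
 [1.0578 1.0587 1.0558]
 [1.0559 1.0575 1.0553]]
[[0.9118 0.911  0.9129]
 [0.9056 0.9055 0.9075]
 [0.901  0.9029 0.9015]]
```

```bash
python3 - <<'E'
from h import *
from scipy.optimize import minimize
M={}
for n,(x,y,w,h) in {"top":(400,205,20,22),"side":(350,222,27,28)}.items():
    p=np.load(f"pics/{n}0.npz")["p"].astype(int); m=np.zeros(p.shape[:2],np.uint8)
    r=(p[:,:,0]>90)&(p[:,:,0]>2.6*p[:,:,1])&(p[:,:,1]<70)
    m[y:y+h,x:x+w]=r[y:y+h,x:x+w]; pts=np.argwhere(m)[:,::-1]
    hull=cv2.convexHull(pts.astype(np.int32)); m[:]=0; cv2.fillConvexPoly(m,hull,1); M[n]=m; print(n,m.sum(),cv2.boundingRect(hull))
def box(q):
    c,s=np.cos(q[2]),np.sin(q[2])
    return [[q[0]+.012*(a*c-b*s),q[1]+.012*(a*s+b*c),z] for a in(-1,1) for b in(-1,1) for z in(.060,.094)]
def cost(q,ns):
    t=0
    for i,n in enumerate(ns):
        uv=proj(n,box(q))+np.array([q[3+2*i],q[4+2*i]] if len(q)>3 else [0,0])
        f=np.zeros((400*8,640*8),np.uint8)
        cv2.fillConvexPoly(f,cv2.convexHull(np.round((uv+.5)*8).astype(np.int32)),255)
        a=cv2.resize(f,(640,400),interpolation=cv2.INTER_AREA)/255.
        t+=np.abs(a-M[n]).sum()
    return t
for ns in(["top","side"],["side"]):
  for y0 in(0,.25,.5,.8):
    r=minimize(cost,[.528,-.3575,y0],args=(ns,),method="Nelder-Mead",options=dict(initial_simplex=[[.528,-.3575,y0],[.532,-.3575,y0],[.528,-.3535,y0],[.528,-.3575,y0+.2]],maxiter=60))
    print(ns,r.x,np.degrees(r.x[2]),r.fun)
for yaw in(20,):
  for s in(90,-90):
    print(inverse_kinematics([.528,-.3575,.2],[np.pi,0,np.radians(yaw+s)]),inverse_kinematics([.56,-.04,.2],[np.pi,0,np.radians(10.6+s)]))
E
```

```text
top 72 (404, 212, 10, 10)
side 180 (356, 231, 13, 15)
['top', 'side'] [ 0.52811198 -0.35823392 -0.39442297] -22.59877172514528 87.33725490196079
['top', 'side'] [ 0.52717937 -0.35976095  0.72378647] 41.46990981283403 80.5921568627451
['top', 'side'] [ 0.52731937 -0.3595303   0.74202372] 42.51482751547149 80.38431372549019
['top', 'side'] [ 0.52763082 -0.35885418  0.72986228] 41.818028174599576 80.50196078431372
['side'] [ 0.52878273 -0.35701625 -0.38605842] -22.119518329427617 52.27843137254902
['side'] [ 0.52873716 -0.3574472   0.72175826] 41.35370234542551 50.67843137254902
['side'] [ 0.52947766 -0.35642309  0.72009431] 41.2583650648176 51.27843137254902
['side'] [ 0.52924324 -0.35686929  0.73176054] 41.926790395553425 51.34117647058823
[-0.71876005  0.2458465   1.48313677  0.          1.41260939 -1.0678259 ] [-0.21176934  0.06421224  1.686478    0.          1.39090242 -0.39677424]
[-7.18760047e-01  2.45846499e-01  1.48313677e+00 -4.44089210e-16
  1.41260939e+00  2.07376676e+00] None
```

The contour mask is too patchy to trust for the handle's yaw. The face widths in both crops agree on about 22°, so I'll grasp using that.

```bash
python3 - <<'E'
from h import *
R=[np.pi,0,np.radians(112)]
movep([.174,.6,.3],list(observe()["tcp_rot"]))
movep([.528,-.3575,.26],R)
gripper_to(.055,f_grip=25)
move_l([.528,-.3575,.12],feed=.2)
print(move_l([.528,-.3575,.057],feed=.08,max_force=8))
o=observe();print(o["time_s"],o["eef_pos"],o["ft_force"],o["opening"])
p,d=get_image("side"); cv2.imwrite("pics/g1.png",cv2.resize(p[190:300,300:440,::-1],None,fx=5,fy=5,interpolation=cv2.INTER_CUBIC))
E
```

```text
False
6.3583 [ 0.52843503 -0.35785094  0.05755727] [-0.07851296  0.29594869 -0.66351316] 0.0546384517102896
```

View pics/g1.png

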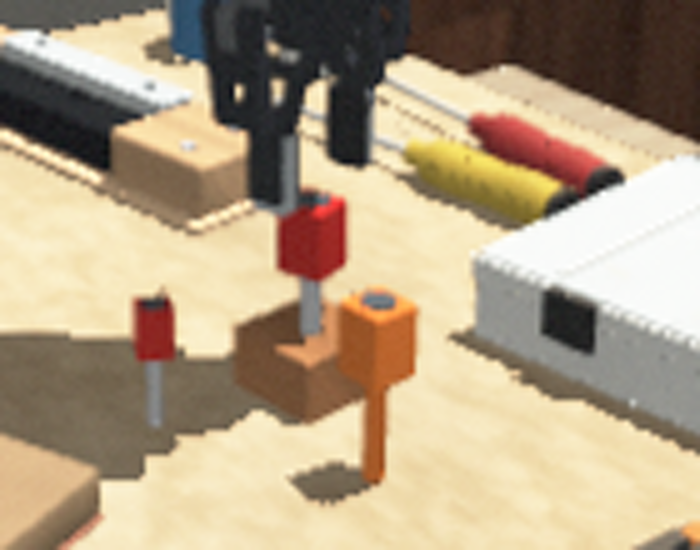

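The fingertips show at crop (270,205) and (350,160), which looks higher than the handle. I'll check this against the projected poses.

```bash
python3 - <<'E'
from h import *
o=observe();print(o["eef_pos"],o["tcp_rot"],o["q"])
e=o["eef_pos"]; a=np.radians(22);dv=np.array([np.cos(a),np.sin(a),0])
P=[e,e-[0,0,.0],[.528,-.3575,.094],[.528,-.3575,.060],[.528,-.3575,.03]]+[e+s*.0275*dv+[0,0,z] for z in(0,.01,.04) for s in(-1,1)]
print((proj("side",P)-[300,190])*5)
p,d=get_image("side")
for cx,cy in((270,190),(350,150),(300,230),(325,245)): 
    u,v=300+cx//5,190+cy//5; z=np.median(d[v-1:v+2,u-1:u+2])
    c=get_calibration("side");q=cv2.undistortPoints(np.array([[[u,v]]],float),c["intrinsics"],c["dist_coeffs"])[0,0]
    print(cx,cy,c["world_from_camera"]@[q[0]*z,q[1]*z,z,1])
E
```

```text
[ 0.52852542 -0.35796056  0.05781914] [3.14094903e+00 1.26179105e-03 1.95474404e+00] [-7.18764099e-01  3.73831281e-01  1.60235673e+00  5.55644441e-06
  1.16398819e+00 -1.10271441e+00]
[[309.58728201 270.84084124]
 [309.58728201 270.84084124]
 [309.14962447 197.61404135]
 [308.10832917 266.37812879]
 [307.20780544 325.63645758]
 [275.67133405 293.44718482]
 [342.04844746 249.20183533]
 [275.859989   273.06756816]
 [342.46781511 229.53830689]
 [276.43280673 210.99362014]
 [343.74197937 169.68592102]]
270 190 [ 0.49285028 -0.37809749  0.11400077  1.        ]
350 150 [ 0.55511183 -0.35059549  0.10835315  1.        ]
300 230 [ 0.51672897 -0.36675578  0.08464669  1.        ]
325 245 [ 0.52757258 -0.37068472  0.07615979  1.        ]
```

```bash
python3 - <<'E'
from h import *
print(proj("side",[[.174,.6,.193],[.174,.6,.206],[.174,.6,.233]]))
d0=np.load("pics/side0.npz"); p=d0["p"];d=d0["d"]
for v in range(100,134,3): print(v,d[v,114:136:3],p[v,125])
p,d=get_image("side"); c=get_calibration("side")
# bottom of near & far fingers: dark pixels depth profile
for cx in(260,270,340,350):
  for cy in range(110,240,10):
    u,v=300+cx//5,190+cy//5; z=d[v,u];q=cv2.undistortPoints(np.array([[[u,v]]],float),c["intrinsics"],c["dist_coeffs"])[0,0]
    print(cx,cy,(c["world_from_camera"]@[q[0]*z,q[1]*z,z,1])[:3].round(3),p[v,u])
p,d=get_image("top"); cv2.imwrite("pics/g2.png",cv2.resize(p[165:265,370:470,::-1],None,fx=6,fy=6,interpolation=cv2.INTER_CUBIC))
E
```

```text
[[132.89289345 135.02708192]
 [132.27755317 131.52210309]
 [130.98885702 124.17760924]]
100 [2.0821497 2.0926623 1.3837965 1.3961213 1.3942523 1.4375514 1.4791487
 2.1257532] [50 52 54]
103 [2.085356  2.0864089 1.3830475 1.3962854 1.397305  1.4246899 1.4909647
 2.1403   ] [48 49 54]
106 [2.0896447 2.1005464 1.3921338 1.4187305 1.3923482 1.4254574 1.5085565
 1.5311215] [42 41 42]
109 [2.092648  2.0946732 1.3911535 1.3983136 1.4018488 1.4252672 1.5077617
 2.1333039] [49 49 53]
112 [0.91353333 2.1020207  2.1286342  1.4083027  1.4083775  1.4167217
 1.5127467  2.1390977 ] [34 36 39]
115 [0.9107026 2.1179852 2.1134107 1.4264047 1.4282645 1.431306  1.5175302
 1.5139195] [39 45 44]
118 [0.91165817 0.93234473 2.1182775  2.123082   1.4248298  1.4269735
 1.5241244  1.5244218 ] [38 38 40]
121 [0.90883595 0.931398   2.1254478  2.1405015  1.4261075  1.425725
 2.1632774  2.1625454 ] [58 62 61]
124 [0.9098752  0.92540896 2.1274095  2.1265814  1.4372575  2.147051
 2.1655965  2.1673236 ] [57 45 39]
127 [0.9103463  0.92384666 0.9455361  2.1365755  2.1441581  2.147388
 2.1678638  2.1666663 ] [57 38 32]

[... 1747 characters left out ...]
40 210 [ 0.537 -0.368  0.09 ] [161  43  38]
340 220 [ 0.537 -0.368  0.085] [162  44  41]
340 230 [ 0.539 -0.366  0.079] [159  39  37]
350 110 [ 0.555 -0.351  0.128] [34 34 35]
350 120 [ 0.556 -0.349  0.122] [34 33 37]
350 130 [ 0.555 -0.351  0.118] [32 37 35]
350 140 [ 0.554 -0.352  0.114] [36 36 37]
350 150 [ 0.556 -0.35   0.108] [28 31 30]
350 160 [ 0.555 -0.35   0.103] [30 26 27]
350 170 [ 0.688 -0.172  0.001] [245 229 189]
350 180 [ 0.682 -0.182  0.   ] [247 233 191]
350 190 [ 0.672 -0.194  0.001] [247 231 188]
350 200 [ 0.663 -0.207  0.002] [243 224 179]
350 210 [ 0.657 -0.215  0.   ] [243 222 176]
350 220 [ 0.649 -0.226  0.001] [244 223 177]
350 230 [ 0.64  -0.238  0.002] [244 225 181]
```

View pics/g2.png

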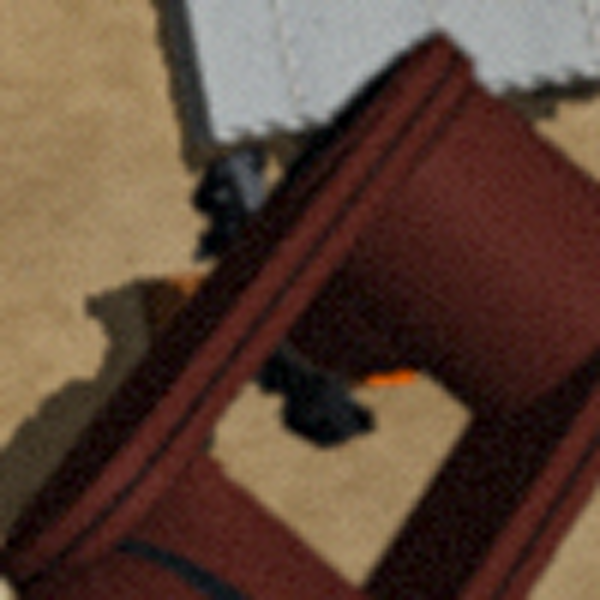

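The depth readings put the open fingertips about 42 mm above the reported TCP, and the start picture shows the same offset. A TCP height of 0.034 is safe whichever is right, so I'll go there, close lightly and look.

```bash
python3 - <<'E'
from h import *
print(move_l([.528,-.3575,.035],feed=.05,max_force=5))
gripper_to(.018,f_grip=20)
o=observe();print(o["time_s"],o["eef_pos"],o["ft_force"],o["opening"],o["grasp_force"])
p,d=get_image("side"); cv2.imwrite("pics/g3.png",cv2.resize(p[190:300,300:440,::-1],None,fx=5,fy=5,interpolation=cv2.INTER_CUBIC))
E
```

```text
False
7.525 [ 0.52821813 -0.3578053   0.03554117] [-0.63725846  1.03443181  1.6000601 ] 0.023156564583253957 24.24133211374283
```

View pics/g3.png

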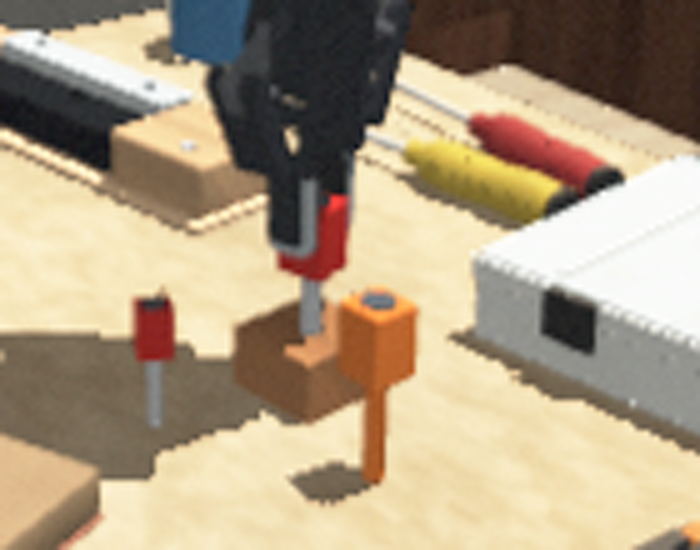

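The grip is square on the red handle, with the near fingertip at about (290,250), close to the handle's lower edge, so the true tips sit about 33 mm above the reported TCP. I'll regrip 11 mm lower for a full pad, lift clear, and carry the pin to the jig.

```bash
cat >> h.py <<'E'
J=np.array([.574,-.0425]); A=np.radians(10.6)
xj=np.array([np.cos(A),np.sin(A)]); yj=np.array([-np.sin(A),np.cos(A)])
RJ=[np.pi,0,A+np.pi/2]
def P(x,y,z): return np.r_[J+x*xj+y*yj,z]
def loc():
    e=observe()["eef_pos"]; d=e[:2]-J; return np.array([d@xj,d@yj,e[2]])
def F(n=3):
    f=[]
    for _ in range(n): hold(.02); f.append(observe()["ft_force"])
    f=np.mean(f,0); return np.array([f[:2]@xj,f[:2]@yj,f[2]])
E
python3 - <<'E'
from h import *
np.set_printoptions(precision=4,suppress=True)
print("bottle",ray("top",[[295,130]],.12))
gripper_to(.036); print(move_l([.528,-.3575,.024],feed=.05,max_force=6))
gripper_to(.015,f_grip=50); o=observe(); print(o["opening"],o["grasp_force"],o["eef_pos"],o["ft_force"])
move_l([.528,-.3575,.075],feed=.1); move_l([.528,-.3575,.17],feed=.2)
o=observe(); print(o["opening"],o["grasp_force"],o["ft_force"])
movep(list(P(-.008,-.058,.15)),RJ); move_l(list(P(-.008,-.058,.075)),feed=.15)
o=observe();print(o["time_s"],loc(),F(),o["opening"])
ims=[get_image(n)[0] for n in("side","top")]
a=cv2.resize(ims[0][150:250,270:380,::-1],None,fx=5,fy=5,interpolation=cv2.INTER_CUBIC)
cv2.imwrite("pics/g4.png",a)
E
```

```text
bottle [[ 0.7741 -0.0223  0.12  ]]
False
0.023245124430792394 50.25866389274597 [ 0.528  -0.3575  0.024 ] [-0.0251  0.0411 -1.913 ]
0.023257719858761627 50.30073165893555 [-0.1168  0.654  -1.9232]
11.425 [-0.0077 -0.0589  0.0756] [ 0.2222 -0.595  -1.2021] 0.02360371682769582
```

View pics/g4.png

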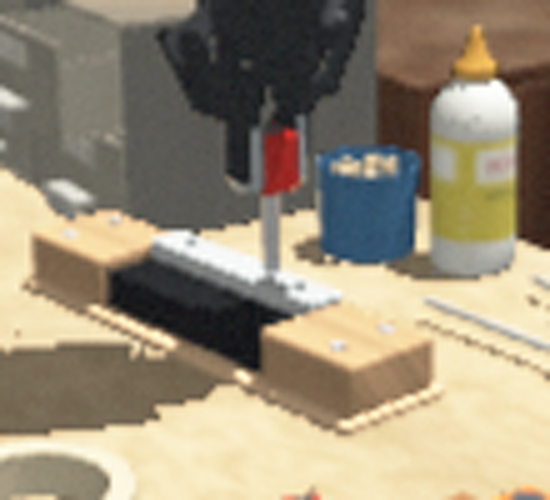

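The pin hangs upright, its tip at about (272,278) above the strip near the right-hand end. I'll set it down under a force guard.

```bash
python3 - <<'E'
from h import *
np.set_printoptions(precision=4,suppress=True)
print(proj("side",[P(-.008,-.058,.062)]), "seen 324.4 205.6")
move_l(list(P(-.008,-.058,.053)),feed=.05); f0=F(6); np.save("f0.npy",f0)
hit=move_l(list(P(-.008,-.058,.034)),feed=.01,max_force=3)
print(hit,loc(),F()-f0,observe()["time_s"])
p,d=get_image("side"); cv2.imwrite("pics/g5.png",cv2.resize(p[150:250,270:380,::-1],None,fx=5,fy=5,interpolation=cv2.INTER_CUBIC))
E
```

```text
[[323.3736 204.1933]] seen 324.4 205.6
True [-0.008  -0.058   0.0439] [-0.5759  0.3042  6.2097] 13.35
```

Contact came at exactly the expected height, at about 6 N. Next is the fence.

```bash
python3 - <<'E'
from h import *
np.set_printoptions(precision=4,suppress=True)
f0=np.load("f0.npy")
l=loc(); move_l(list(P(-.008,-.058,l[2]+.0002)),feed=.01); print(loc(),F()-f0)
x=-.008
while x<.009:
    x+=.001; move_l(list(P(x,-.058,l[2])),feed=.015); f=F(2)-f0; print(loc(),f)
    if f[0]<-5: break
print(observe()["time_s"])
E
```

```text
[-0.008  -0.058   0.0439] [-0.745  -0.2886  2.0982]
[-0.0074 -0.058   0.0438] [-3.8299  0.019   5.4021]
[-0.0059 -0.058   0.0438] [-2.9365  0.2292  5.5676]
[-0.0049 -0.058   0.0438] [-1.9716 -0.3686  4.7924]
[-0.0039 -0.058   0.0438] [-2.4681  0.6352  4.7827]
[-0.0029 -0.058   0.0438] [-2.964  -0.5506  5.1288]
[-0.0019 -0.058   0.0438] [-2.9208 -0.2572  5.4921]
[-0.001  -0.058   0.0438] [-2.6029 -0.6252  5.1548]
[ 0.0001 -0.058   0.0438] [-3.0493  0.2322  6.1428]
[ 0.001  -0.058   0.0438] [-3.2937 -0.3206  5.7714]
[ 0.002  -0.058   0.0438] [-3.3276  0.5116  5.5092]
[ 0.003  -0.058   0.0438] [-2.9399  0.4184  5.8453]
[ 0.004  -0.058   0.0438] [-2.8471  0.2235  6.1985]
[ 0.005  -0.058   0.0438] [-3.1859 -0.0592  6.4956]
[ 0.006  -0.058   0.0438] [-3.1358  0.3922  6.5773]
[ 0.0066 -0.058   0.0438] [-4.5979  0.0966  7.0717]
[ 0.0067 -0.058   0.0437] [-7.6431 -0.0823  9.5704]
18.325
```

```bash
cat > slide.py <<'E'
from h import *
np.set_printoptions(precision=4,suppress=True)
f0=np.load("f0.npy"); x,y,z=.0070,-.058,.0438
z+=.0001; log=[]
while y<.034:
    y+=.004 if y<-.034 else .0015
    move_l(list(P(x,y,z)),feed=.02); f=F(2)-f0; l=loc(); log.append((*l,*f))
    if y>-.034: print(l,f)
    if f[2]<1.5:
        hit=move_l(list(P(x,y,z-.006)),feed=.015,max_force=6); l2=loc(); g=F(2)-f0
        print("probe",hit,l2,g)
        if l[2]-l2[2]>.003: print("IN"); break
        z=l2[2]; f=g
    if f[2]>15 or abs(f[1])>12: print("stop",l,f); break
    z+=np.clip(.00004*(f[2]-5),-.0003,.0003); x-=np.clip(.00015*(-f[0]-4.5),-.0005,.0005)
print(np.array(log)[:7]); print(observe()["time_s"],loc(),F()-f0)
E
python3 slide.py
```

```text
[ 0.0066 -0.0352  0.0438] [-4.8675 -3.6058  5.1191]
[ 0.0065 -0.0338  0.0438] [-3.9004 -4.1244  5.2352]
[ 0.0066 -0.0324  0.0438] [-4.9129 -3.9668  4.5831]
[ 0.0065 -0.0309  0.0438] [-4.1291 -3.6848  4.826 ]
[ 0.0066 -0.0294  0.0438] [-4.4798 -4.8027  5.3764]
[ 0.0065 -0.0279  0.0438] [-4.8926 -3.992   5.725 ]
[ 0.0066 -0.0264  0.0439] [-4.5012 -3.9922  4.763 ]
[ 0.0065 -0.0248  0.0438] [-4.2496 -4.5831  4.9135]
[ 0.0065 -0.0234  0.0438] [-4.4344 -4.922   5.0931]
[ 0.0065 -0.0219  0.0438] [-4.289  -4.945   5.4231]
[ 0.0065 -0.0204  0.0438] [-4.6676 -4.5827  5.1815]
[ 0.0065 -0.0189  0.0438] [-4.6274 -4.5366  5.5757]
[ 0.0065 -0.0174  0.0438] [-4.3585 -3.6891  5.1191]
[ 0.0065 -0.0158  0.0438] [-4.9915 -4.0658  5.0413]
[ 0.0065 -0.0143  0.0438] [-4.1453 -4.7229  5.2493]
[ 0.0065 -0.0128  0.0438] [-4.9337 -4.3862  4.7295]
[ 0.0064 -0.0112  0.0438] [-4.5303 -3.4559  4.7144]
[ 0.0065 -0.0096  0.0438] [-4.4156 -3.4709  5.458 ]
[ 0.0064 -0.0076  0.0436] [-4.7049 -3.278   3.1904]
[ 0.0063 -0.0051  0.043 ] [-2.2755 -0.2762 -0.6228]
probe False [ 0.0064 -0.0052  0.0373] [-4.6639  0.2921 -1.8237]
IN
[[ 0.0066 -0.055   0.0438 -4.6416 -2.5487  5.609 ]
 [ 0.0066 -0.0512  0.0438 -4.7738 -3.826   5.2798]
 [ 0.0066 -0.0471  0.0438 -4.5907 -3.8642  5.0272]
 [ 0.0066 -0.0431  0.0438 -3.9611 -3.8268  4.9685]
 [ 0.0066 -0.0392  0.0438 -4.2382 -3.3364  5.1994]
 [ 0.0066 -0.0352  0.0438 -4.8675 -3.6058  5.1191]
 [ 0.0065 -0.0338  0.0438 -3.9004 -4.1244  5.2352]]
26.6 [ 0.0064 -0.0052  0.0373] [-4.6896  0.3518 -1.4824]
```

The pin dropped in at y ≈ −5 mm. I'll ease off the fence and push it home gently.

```bash
python3 - <<'E'
from h import *
np.set_printoptions(precision=4,suppress=True)
f0=np.load("f0.npy"); l=loc()
move_l(list(P(l[0]-.0002,l[1],l[2])),feed=.01); print(loc(),F()-f0)
l=loc(); hit=move_l(list(P(l[0],l[1],.024)),feed=.012,max_force=7); print(hit,loc(),F()-f0,observe()["time_s"])
E
```

```text
[ 0.0063 -0.0052  0.0373] [-3.6033 -0.1481 -2.4984]
True [ 0.0061 -0.0054  0.0258] [-0.3729  0.0086  6.2117] 27.9333
```

It bottomed at exactly 18 mm depth, with 6 N down and no side load. I'll release and check.

```bash
python3 - <<'E'
from h import *
f0=np.load("f0.npy"); l=loc()
move_l(list(P(l[0],l[1],l[2]+.0002)),feed=.01)
gripper_to(.055); print(F()-f0)
l=loc(); print(move_l(list(P(l[0],l[1],.13)),feed=.08,max_force=6)); move_l(list(P(l[0],l[1],.25)),feed=.25)
movep([.40,.25,.3],RJ); hold(.3)
a=[]
p=get_image("side")[0][150:250,270:380,::-1]; t=get_image("top")[0][165:245,230:420,::-1]
a=cv2.resize(p,(440,400),interpolation=cv2.INTER_CUBIC); b=cv2.resize(t,(760,320))[:,:350]
c=np.zeros((400,790,3),np.uint8); c[:,:440]=a; c[:320,440:]=b; cv2.imwrite("pics/g6.png",c); print(observe()["time_s"])
E
```

```text
[ 0.04829982 -0.17575722  1.54536812]
False
32.7417
```

View pics/g6.png

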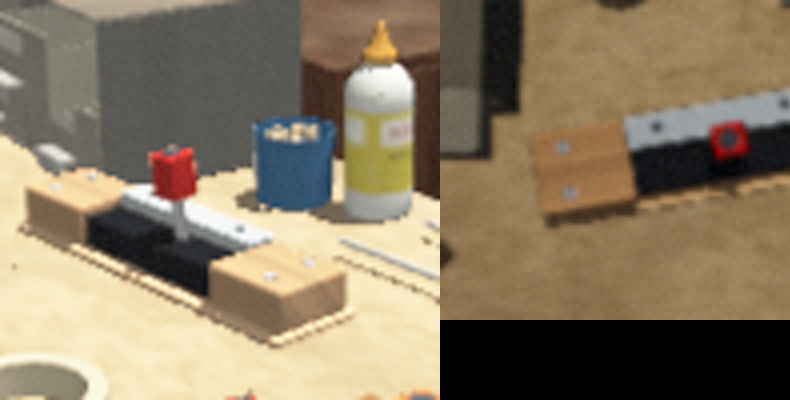

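The pin is in the hole but seems to lean slightly in the side view: shank foot at (180,238), handle top at (173,150). I'll measure the lean numerically from the red handle in both cameras.

```bash
cat >> h.py <<'E'
def blob(n,p,win):
    x,y,w,h=win; q=p[y:y+h,x:x+w].astype(int); r=(q[:,:,0]>70)&(q[:,:,0]>1.9*q[:,:,1])&(q[:,:,0]>1.7*q[:,:,2])
    k,lab,st,ce=cv2.connectedComponentsWithStats(r.astype(np.uint8)); i=1+np.argmax(st[1:,4])
    return ce[i]+[x,y],st[i]
def lean():
    # handle centre by triangulating red blobs, corrected by the same measure of the pin in its stand
    W={"side":(296,178,32,34),"top":(395,205,24,22)}
    W1={"side":(296,178,32,34),"top":(285,180,50,40)}; W0={"side":(350,222,27,28),"top":(398,207,20,20)}
    e=P(*loc0[:2],.079); out={}
    from scipy.optimize import least_squares
    off={n:blob(n,np.load(f"pics/{n}0.npz")["p"],W0[n])[0]-proj(n,[[.528,-.3575,.077]])[0] for n in W0}
    b={n:blob(n,get_image(n)[0],W1[n]) for n in W1}
    print(off,b)
    r=least_squares(lambda v:np.r_[[proj(n,[v])[0]+off[n]-b[n][0] for n in b]].ravel(),e)
    print("handle centre",r.x,"upright would be",e,"diff",(r.x-e).round(4),r.fun.round(2))
loc0=(.0061,-.0054)
E
python3 - <<'E'
from h import *
lean()
p,d=get_image("side")
# shank: bright-ish grey pixels per row below the handle
for v in range(186,216):
    print(v,' '.join('%3d/%3d'%(p[v,u,0],p[v,u,1]) for u in range(305,324)))
E
```

```text
{'side': array([0.16894169, 0.64740684]), 'top': array([ 0.90411635, -0.09986396])} {'side': (array([313.01694915, 193.20338983]), array([ 12,   9,  11,  13, 118], dtype=int32)), 'top': (array([302.05357143, 199.75      ]), array([13, 16,  9,  9, 56], dtype=int32))}
handle centre [ 0.574112   -0.04278362  0.08021162] upright would be [ 0.58098924 -0.04668575  0.079     ] diff [-0.0069  0.0039  0.0012] [-0.35  0.04  0.16 -0.32]
186  90/ 87  94/ 90  90/ 88  89/ 88  89/ 87  88/ 86  88/ 88 141/132 162/126 112/ 97  93/ 91  93/ 89  92/ 91  89/ 88  91/ 90  93/ 92  91/ 91  89/ 89  90/ 90
187  91/ 89  89/ 89  89/ 89  90/ 87  87/ 86 148/ 88 125/107 135/133 146/128 119/114 184/ 91 234/ 82 236/103 146/ 93  90/ 91  93/ 92  95/ 93  91/ 88  91/ 91
188  93/ 92  90/ 90 178/116 213/ 90 228/ 80 197/ 79 126/ 89 106/ 97 150/ 96 183/ 91 235/ 78 234/ 62 220/ 70 136/ 91  90/ 91  90/ 90  89/ 87  91/ 90  89/ 89
189  89/ 89  90/ 88 173/100 190/ 67 203/ 54 190/ 58 202/ 63 231/ 79 230/ 77 198/ 57 211/ 59 185/ 49 166/ 44 112/ 74  92/ 91  92/ 91  94/ 93  91/ 90  91/ 89
190  92/ 93  91/ 90 165/109 142/ 64 132/ 38 1
[... 3310 characters left out ...]
/ 48  46/ 45  47/ 48  49/ 49  43/ 45  47/ 48  46/ 49  48/ 51  45/ 48  67/ 68
212  26/ 25  25/ 24  27/ 28  28/ 28  31/ 34  38/ 41  37/ 38  42/ 43  46/ 49  45/ 47  48/ 51  45/ 47  45/ 47  48/ 47  44/ 45  46/ 46  46/ 49  48/ 48  45/ 49
213  25/ 28  26/ 25  26/ 24  23/ 26  28/ 27  28/ 30  33/ 34  30/ 32  35/ 38  41/ 42  44/ 47  47/ 50  44/ 46  46/ 48  46/ 48  49/ 49  49/ 49  50/ 48  48/ 49
214  23/ 20  24/ 23  22/ 22  29/ 28  21/ 23  19/ 22  20/ 21  30/ 29  31/ 31  31/ 29  38/ 38  43/ 45  47/ 49  47/ 50  49/ 49  48/ 49  49/ 50  50/ 50  48/ 48
215  27/ 25  27/ 26  26/ 27  31/ 28  25/ 25  24/ 22  20/ 23  22/ 22  24/ 24  29/ 28  29/ 28  28/ 28  33/ 35  38/ 39  39/ 41  45/ 46  46/ 47  98/ 84 196/169
```

The handle sits about 7.9 mm off upright, roughly 6.5°. The pin is leaning in the hole's clearance, probably kicked when the fingers opened quickly. I'll straighten it with a light grip across y, then one across x, opening in tiny steps each time.

```bash
cat > fix.py <<'E'
from h import *
np.set_printoptions(precision=4,suppress=True)
def soft_open():
    o=observe()["opening"]
    for k in range(1,15): gripper_to(o+.0005*k)
    gripper_to(.05)
x,y=loc0
def grip(yaw,ox,oy):
    R=[np.pi,0,yaw]
    movep(list(P(x+ox,y+oy,.11)),R); f0=F()
    hit=move_l(list(P(x+ox,y+oy,.028)),feed=.07,max_force=5)
    if hit: print("hit",loc()); return False
    gripper_to(.030,f_grip=20)
    move_l(list(P(x,y,.028)),feed=.02,max_force=8)
    gripper_to(.018,f_grip=20); print("grip",loc(),F()-f0,observe()["opening"],observe()["time_s"])
    return True
def up():
    l=loc(); print("up hit",move_l(list(P(l[0],l[1],.11)),feed=.1,max_force=5))
E
python3 - <<'E'
from fix import *
movep(list(P(x,y,.18)),[np.pi,0,A]); gripper_to(.055)
if grip(A,-.006,.003):
    soft_open(); up(); print(observe()["time_s"])
E
```

```text
grip [ 0.0061 -0.0054  0.028 ] [ 0.0692 -0.2464 -0.4813] 0.023673817769684545 37.3583
up hit False
41.6833
```

```bash
python3 - <<'E'
from fix import *
if grip(A+np.pi/2,-.003,0):
    l=loc(); f0=F(); print(move_l(list(P(l[0],l[1],.024)),feed=.012,max_force=5),loc(),F()-f0)
    l=loc(); move_l(list(P(l[0],l[1],l[2]+.0002)),feed=.01)
    soft_open(); up(); l=loc(); move_l(list(P(l[0],l[1],.25)),feed=.25)
    movep([.40,.25,.3],RJ); hold(.3); print(observe()["time_s"]); lean()
E
```

```text
grip [ 0.0061 -0.0053  0.028 ] [0.2825 1.1359 0.4138] 0.02368254236792575 45.3583
True [ 0.0061 -0.0054  0.0279] [-1.0314 -0.6642  4.396 ]
up hit False
52.5833
{'side': array([0.1689, 0.6474]), 'top': array([ 0.9041, -0.0999])} {'side': (array([315.8684, 193.2544]), array([ 15,   9,  11,  13, 114], dtype=int32)), 'top': (array([304.6226, 197.4717]), array([16, 13,  9,  9, 53], dtype=int32))}
handle centre [ 0.5804 -0.0501  0.0811] upright would be [ 0.581  -0.0467  0.079 ] diff [-0.0006 -0.0034  0.0021] [-0.13  0.01  0.06 -0.12]
```

The remaining offset of about 3 mm is within the calibration error. A flat-ended pin can't rest at a partial lean: it either stands flat or leans by the full clearance. So it's now upright, and I'm handing in.

```bash
python3 -c "
from plant import *
print(job_done())"
```

```text
the job is handed in; nothing more can be done
None
```

The pin is at the bottom of the blind hole (18 mm) and standing free. It leaned about 6.5° after the first release, so I straightened it with two light regrips; the last camera measurement puts it upright to within about 3 mm at the handle. I handed it in at about 53 s, with no measured press on the jig above about 10 N.

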